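# Tug-check two push-in plugs and reject any that is not retained

### The arm

A 7-joint arm with a two-finger parallel gripper is mounted at the origin on the work surface; the furniture and walls round the work are solid. World frame = base frame: x ahead of the robot, y to its left, z up, the work surface at z = 0. Lengths are in m, angles in degrees, forces in N, time in s.
With the tool pointing down it reaches from about 0.425 to 0.875 m from the base axis. Payload 4.7 kg.
Tool frame: the origin (TCP) lies at the centre of the arm's flange, where the gripper is bolted on; the fingertips stand 182 mm ahead of it and the grasp point (between the pads) lies 164 mm ahead of it; z points along the fingers, y is the line along which they close (so a half turn about z gives the same grasp; the last joint's range is limited). The gripper opens to 87 mm and grips with 3 to 60 N. Pads are 19 mm wide; open, the fingers measure 117 mm over their backs; the gripper's body (75 mm by 190 mm) begins 51 mm behind the grasp point.
Start: joints at [-44.628, 18.392, -4.016, 83.108, 1.295, 78.541, -3.26], TCP at [0.456, 0.463, 0.405] pointing down, gripper open.
Joint ranges: [-163.93, 163.93], [-17.29, 119.83], [-79.2, 71.16], [3.27, 140.29], [-89.18, 269.18], [5.43, 117.66], [-154.24, 154.24]. Speed limits (degrees/s): [147.25, 147.25, 180, 180, 180, 180, 180].

### API

Orientations are given as [roll, pitch, yaw] about the fixed x, y, z axes, in that order (R = Rz(yaw) Ry(pitch) Rx(roll)).
In Python, from cell import env gives the robot as it stands. The module is installed in compiled form; this text tells all that it offers.
- The arm moves only by the tool step_arm, never from a script. Its argument "steps" is one flat list of numbers, 5 for each row, row after row: the opening, from 0 (shut) to 1 (fully open), then the shift along the tool's x, y, z in mm, then the turn about the tool's z in degrees. In form: [grip, dx, dy, dz, roll, grip, dx, dy, dz, roll, ...]. A call has 1 to 12 rows; each row shifts and turns the commanded pose from where the row before left it, along the tool's axes as they then stand; what a row does not reach is not made up. A row lasts 1/8 s, in which the tool goes at most 62.5 mm and 10.7 degrees, less where a joint would pass 70% of its speed; a pose out of reach is approached as far as the arm can. A call with a gripper value outside its range is refused whole. The fingers move at their own pace and stop on an object; "grip_force" is the grip in N (left out, the last holds). Time passes only in rows, so rows that do not move let the fingers close. It gives the time, the measured TCP pose, the force, the opening and the grip force at its end, in the units of the state.
- env.get_obs(): the state, without advancing time (a new reading comes with each control period).
- env.read_camera(name): name is "side" or "top" or "wrist"; returns a dict with "image" (400x640x3 uint8, red, green, blue), "camera_matrix" (3x3 intrinsics, pixels), "distortion" ([k1, k2, p1, p2, k3] as OpenCV has them; the pictures are not rectified), "R" (3x3) and "t" (3): a world point X has camera coordinates R X + t. Camera axes: x right, y down, z forward; pixel columns grow to the right and rows downward; lengths in m; the calibration is good to about 2 mm. A picture is of the moment at which its call begins. There is no depth.
- env.sign_off(): hands the job in; it is judged then, once.
The state is a dict: "time_s": time; "qpos": joint angles; "joint_velocities": joint speeds; "effort": joint torques, N m; "tool_pos": TCP position; "tool_rot": TCP orientation; "force": force on the tool from outside, world axes, zero at the start; "wrist_torque": the same for the moment, N m; "grip_width": finger opening in m; "grasp_force": force on a finger pad.
Only numpy, scipy, OpenCV 4.12 (cv2) and the standard library are available. Lean on these libraries where they do the work, as an engineer would, in place of code of your own. Each camera call takes 0.05 s, during which the arm holds its last target. There are 200 camera calls.

### The job

Check that the two push-in plugs are held by their sprung cups, the red one first and then the blue one: take the plug by its knob, pull it straight up with a steady 12 N, never over 20 N, and keep that pull for about a second. A plug that holds is let back down fully home and left there; a plug that comes out goes into the yellow tray. Pull on the plugs only and leave everything else on the bench as it is.

Things in the scene. Friction and masses are not known exactly. Their poses are not given: they have to be found in the camera images.
- knob_red (a point): Centre of the red knob of a push-in plug: upright red plastic cylinder 26 mm across, 39 mm tall; this point is half-way up it, its z along the plug's axis (up). Under it a black square collar 32 x 32 x 5 mm (top 20 mm, underside 25 mm below this point), a thin stem and a 20 mm square foot whose underside is 61 mm below this point.
- collar_red (a point): Centre of the underside of the red plug's collar, 25 mm below the knob's centre.
- seat_red (a point): Centre of the top face of the red plug's aluminium cup when the cup is down, 52 mm above the bench; fixed to the stand. Plug home = collar underside resting here.
- cup_red (a joint): Lift (m) of the red plug's sprung cup, a 54 mm square aluminium block, upright; 0 = down at rest. It moves only when the held plug is pulled up: it starts to lift at about 3.5 N and rises 1 mm per 3 N more (12 N: 2.8 mm; 20 N: 5.5 mm), stop at 12 mm. The black pointer on its front stands in the green band of the scale for the right pull.
- stand_red: Grey base plate 84 x 84 x 10 mm of the red plug's pull-check stand, fixed to the bench; origin at the centre of its underside, under the plug's axis; it carries the cup. Nothing of the stand or cup is higher than 54 mm. Its scale post stands on the -x side, rods with springs on its +-y sides.
- plug_red: The red plug (28 to 56 g); origin at the centre of its foot's underside, 61 mm below the knob's centre. It has 1 to 7 mm of free upward play (unseen, differs each time) before its catch takes the load; if not caught, only its weight resists and its foot leaves the cup's mouth after 36 mm. Lowered straight and let go, it goes back home.
- knob_blue (a point): Centre of the blue knob of a push-in plug: upright blue plastic cylinder 26 mm across, 39 mm tall; this point is half-way up it, its z along the plug's axis (up). Under it a black square collar 32 x 32 x 5 mm (top 20 mm, underside 25 mm below this point), a thin stem and a 20 mm square foot whose underside is 61 mm below this point.
- collar_blue (a point): Centre of the underside of the blue plug's collar, 25 mm below the knob's centre.
- seat_blue (a point): Centre of the top face of the blue plug's aluminium cup when the cup is down, 52 mm above the bench; fixed to the stand. Plug home = collar underside resting here.
- cup_blue (a joint): Lift (m) of the blue plug's sprung cup, a 54 mm square aluminium block, upright; 0 = down at rest. It moves only when the held plug is pulled up: it starts to lift at about 3.5 N and rises 1 mm per 3 N more (12 N: 2.8 mm; 20 N: 5.5 mm), stop at 12 mm. The black pointer on its front stands in the green band of the scale for the right pull.
- stand_blue: Grey base plate 84 x 84 x 10 mm of the blue plug's pull-check stand, fixed to the bench; origin at the centre of its underside, under the plug's axis; it carries the cup. Nothing of the stand or cup is higher than 54 mm. Its scale post stands on the -x side, rods with springs on its +-y sides.
- plug_blue: The blue plug (28 to 56 g); origin at the centre of its foot's underside, 61 mm below the knob's centre. It has 1 to 7 mm of free upward play (unseen, differs each time) before its catch takes the load; if not caught, only its weight resists and its foot leaves the cup's mouth after 36 mm. Lowered straight and let go, it goes back home.
- tray: Yellow open reject tray 180 (x) x 130 (y) x 32 mm, walls and floor 4 mm, fixed; origin at the centre of its underside.
- jar: White jar with red lid, 45 x 45 x 62 mm; loose bystander, origin at the centre of its underside.
- timer: Bench timer, 49 x 60 x 54 mm; loose bystander, origin at the centre of its underside.
- drop_bottle: Amber dropping bottle with white cap, 40 x 40 x 81 mm; loose bystander, origin at the centre of its underside.
- flask: Stoppered clear conical flask, 68 x 68 x 121 mm; loose bystander, origin at the centre of its underside.
- cuvettes: Small clear box of cuvettes, 38 x 70 x 24 mm; loose bystander, origin at the centre of its underside.
Not all that is in view belongs to the job. What is shaped like the plug_blue but green or turquoise is not meant.

How it is judged (in metres and radians):
On the way, in this order (a step that is already met when the one before it is completed fails the run):
1. red plug proved: either its cup was held pulled up 1.9 to 4.5 mm (about 9 to 17 N) by the plug, fingers on the plug only, for 0.4 s, or the plug came out and is in the tray (((value of joint cup_red between 0.0019 and 0.0045 m and contact force between the fingers and plug_red above 1 N and contact force between each of the arm, the fingers and stand_red below 0.5 N) or (x of collar_red in the frame of tray between -0.09 and 0.09 m and y of collar_red in the frame of tray between -0.065 and 0.065 m and height (world z) of collar_red below 0.055 m))), for 0.4 s.
2. blue plug proved: either its cup was held pulled up 1.9 to 4.5 mm (about 9 to 17 N) by the plug, fingers on the plug only, for 0.4 s, or the plug came out and is in the tray (((value of joint cup_blue between 0.0019 and 0.0045 m and contact force between the fingers and plug_blue above 1 N and contact force between each of the arm, the fingers and stand_blue below 0.5 N) or (x of collar_blue in the frame of tray between -0.09 and 0.09 m and y of collar_blue in the frame of tray between -0.065 and 0.065 m and height (world z) of collar_blue below 0.055 m))), for 0.4 s.
At the end, for the whole second after the job is handed in: Each plug is either home in its own cup (collar within 4 mm of the seat, upright within 0.08 rad, cup down within 1 mm), having withstood its tug, or, if it came out, in the yellow tray (collar centre over the tray and below 55 mm); both at rest and released (((distance between collar_red and seat_red below 0.004 m and angle between knob_red's own z axis and vertical below 0.08 rad and value of joint cup_red below 0.001 m) or (x of collar_red in the frame of tray between -0.09 and 0.09 m and y of collar_red in the frame of tray between -0.065 and 0.065 m and height (world z) of collar_red below 0.055 m)) and ((distance between collar_blue and seat_blue below 0.004 m and angle between knob_blue's own z axis and vertical below 0.08 rad and value of joint cup_blue below 0.001 m) or (x of collar_blue in the frame of tray between -0.09 and 0.09 m and y of collar_blue in the frame of tray between -0.065 and 0.065 m and height (world z) of collar_blue below 0.055 m)) and linear speed of each of plug_red, plug_blue below 0.02 m/s); the robot touches nothing.
It fails at once if the red plug pulled too hard: its cup lifted more than 6.5 mm (about 23 N) (value of joint cup_red above 0.0065 m).
It fails at once if the blue plug pulled too hard: its cup lifted more than 6.5 mm (about 23 N) (value of joint cup_blue above 0.0065 m).
It fails at once if a bystander pushed more than 30 mm or tipped (distance of any of jar, timer, drop_bottle, flask, cuvettes from where it was at the start of the episode above 0.03 m or angle between any of jar, timer, drop_bottle, flask, cuvettes's own z axis and vertical above 0.4 rad).
It also fails if it takes over 72 s, if anything falls off the work surface, if the arm or the gripper's body presses on something with over 40 N, if the wrist force passes 120 N, or if a joint passes its speed limit or range.

## Working session

There is one attempt and no reset: what is moved stays moved. The work goes in short steps, Python scripts to look and compute and a tool call to move; the robot and the scene stay as the last step left them, time stands still between calls to the robot, and variables do not carry over. Pictures are saved under pics/ and viewed, at most 10 in all, crops included, and the job is handed in when it is done.

Besides the shell and the picture viewer there is one more tool, called after "Emit:" in YAML: its name, and indented under it one key for each argument. step_arm: Moves the arm, as the interface text tells. Its arguments: {"type":"object","properties":{"steps":{"type":"array","items":{"type":"number"}},"grip_force":{"type":"number"}},"required":["steps"]}

```bash
mkdir -p pics
python3 - <<'E'
from cell import env
import cv2,numpy as np
for n in ["side","top"]:
    c=env.read_camera(n); cv2.imwrite(f"pics/{n}0.png",c["image"][:,:,::-1])
    print(n,c["camera_matrix"].tolist(),c["distortion"],np.round(c["R"],3).tolist(),c["t"])
o=env.get_obs();print({k:np.round(v,3).tolist() for k,v in o.items()})
E
```

```text
side [[483.11334288685856, 0.0, 322.49015695619477], [0.0, 483.11334288685856, 187.43979813825536], [0.0, 0.0, 1.0]] [-0.07243985  0.          0.          0.          0.        ] [[-0.471, 0.882, 0.002], [0.772, 0.414, -0.482], [-0.426, -0.226, -0.876]] [ 0.22325968 -0.41497376  1.40965507]
top [[422.1187110062095, 0.0, 322.0140040889338], [0.0, 422.1187110062095, 200.762670822784], [0.0, 0.0, 1.0]] [-0.11491815  0.          0.          0.          0.        ] [[-0.027, -1.0, -0.006], [-0.987, 0.028, -0.16], [0.16, 0.001, -0.987]] [0.06009087 0.55579702 1.06194715]
{'time_s': 0.1, 'qpos': [-44.628, 18.433, -4.018, 83.168, 1.294, 78.541, -3.261], 'joint_velocities': [0.004, -0.004, -0.048, -0.214, 0.057, -0.021, 0.02], 'effort': [0.0, -49.257, -0.406, -31.34, -0.064, 0.039, 0.0], 'tool_pos': [0.456, 0.463, 0.404], 'tool_rot': [-179.903, 0.003, 135.439], 'force': [0.776, 0.083, -0.672], 'wrist_torque': [-0.013, -0.0, 0.007], 'grasp_force': 0.0, 'grip_width': 0.087}
```

View pics/side0.png

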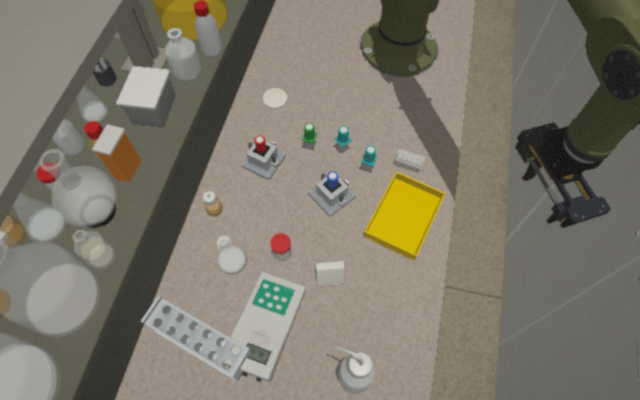

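View pics/top0.png

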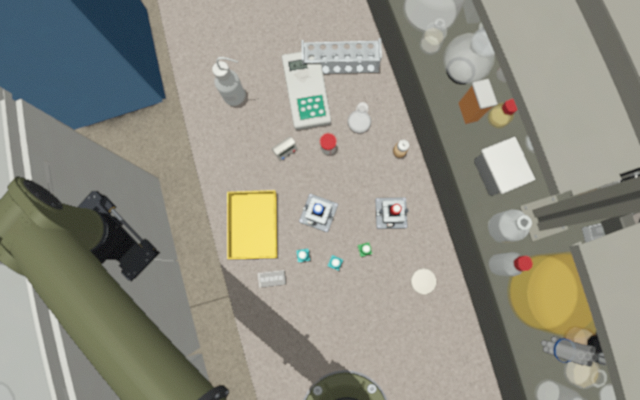

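```bash
cat > h.py <<'E'
import cv2,numpy as np
from cell import env
def ray(c,uv):
    p=cv2.undistortPoints(np.array([[uv]],float),c["camera_matrix"],np.array(c["distortion"]))[0,0]
    R=np.array(c["R"]);return -R.T@np.array(c["t"]),R.T@np.array([p[0],p[1],1])
def atz(c,uv,z):
    o,d=ray(c,uv);return o+d*(z-o[2])/d[2]
def tri(c1,u1,c2,u2):
    o1,d1=ray(c1,u1);o2,d2=ray(c2,u2)
    s=np.linalg.lstsq(np.stack([d1,-d2],1),o2-o1,rcond=None)[0]
    a,b=o1+s[0]*d1,o2+s[1]*d2;return (a+b)/2,np.linalg.norm(a-b)
def blob(c,col,near,rad):
    h=cv2.cvtColor(c["image"],cv2.COLOR_RGB2HSV).astype(int);H,S,V=h[...,0],h[...,1],h[...,2]
    m=(((H<8)|(H>172)) if col=="red" else (H>105)&(H<130))&(S>110)&(V>50)
    yy,xx=np.indices(m.shape);m&=np.hypot(xx-near[0],yy-near[1])<rad
    return np.array([xx[m].mean(),yy[m].mean()]),m.sum(),(xx[m].min(),xx[m].max(),yy[m].min(),yy[m].max())
E
python3 - <<'E'
from h import *
s=env.read_camera("side");t=env.read_camera("top")
for col,a,b in [("red",(261,143),(397,209)),("blue",(332,180),(319,209))]:
    x=blob(s,col,a,14);y=blob(t,col,b,14);print(col,x,y)
    print(tri(s,x[0],t,y[0]),atz(s,x[0],.08),atz(t,y[0],.08))
for n,u in [("greenish",(365,249)),("teal1",(335,263)),("teal2",(303,256)),("jar",(328,141)),("timer",(285,150)),("cuv",(271,279)),("trayA",(230,192)),("trayB",(276,259)),("trayC",(229,257)),("trayD",(277,193))]:print(n,atz(t,u,.03).round(3))
A=s["image"][115:220,230:390];B=t["image"][190:275,285:445]
A=cv2.resize(A,None,fx=4,fy=4,interpolation=2)[:,:,::-1];B=cv2.resize(B,None,fx=4,fy=4,interpolation=2)[:,:,::-1]
cv2.imwrite("pics/crop1.png",cv2.resize(np.vstack([A,B]),None,fx=.78,fy=.78))
E
```

```text
red (array([260.41803279, 145.91803279]), np.int64(122), (np.int64(254), np.int64(266), np.int64(136), np.int64(153))) (array([393.02439024, 211.12195122]), np.int64(41), (np.int64(390), np.int64(399), np.int64(206), np.int64(214)))
(array([ 0.52322013, -0.14001252,  0.06388671]), np.float64(0.005812099614725228)) [ 0.53237126 -0.13565892  0.08      ] [ 0.51988541 -0.13459527  0.08      ]
blue (array([331.87912088, 181.64835165]), np.int64(91), (np.int64(327), np.int64(337), np.int64(174), np.int64(187))) (array([318.66666667, 211.7037037 ]), np.int64(27), (np.int64(313), np.int64(323), np.int64(207), np.int64(214)))
(array([0.52700504, 0.05360424, 0.05749677]), np.float64(0.0007906324222871833)) [0.53862067 0.05874825 0.08      ] [0.52380399 0.05374335 0.08      ]
greenish [ 0.429 -0.064  0.03 ]
teal1 [0.395 0.015 0.03 ]
teal2 [0.415 0.098 0.03 ]
jar [0.724 0.024 0.03 ]
timer [0.702 0.141 0.03 ]
cuv [0.358 0.183 0.03 ]
trayA [0.59  0.291 0.03 ]
trayB [0.409 0.169 0.03 ]
trayC [0.417 0.293 0.03 ]
trayD [0.584 0.164 0.03 ]
```

View pics/crop1.png

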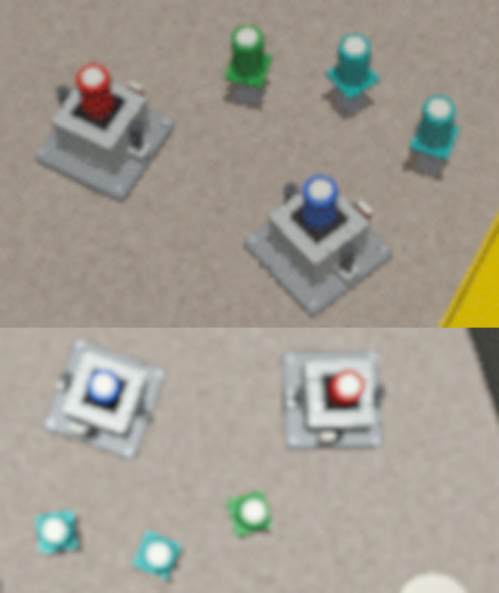

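The crop shows the red plug at side (260,140) / top (396,208) and the blue plug at side (333,176) / top (318,208), both in aluminium cups. The look-alikes have no stand: green at side (310,132), turquoise at (343,135) and (369,154). I choose the red and blue knobs that sit in cups.

Run:
```python
from h import *
s=env.read_camera("side");t=env.read_camera("top")
for n,a,b in [("red",(259.8,139.7),(396.5,208.3)),("blue",(332.6,175.6),(317.7,208.3))]:
    print(n,tri(s,a,t,b),atz(s,a,.0965),atz(t,b,.0965))
w=env.read_camera("wrist");R=np.array(w["R"]);o=env.get_obs();print(-R.T@np.array(w["t"]),o["tool_pos"],o["force"]);
from scipy.spatial.transform import Rotation as Ro
T=Ro.from_euler("xyz",o["tool_rot"],degrees=True).as_matrix();print(T.round(3),(T.T@np.array([.528-.456,-.137-.463,.32-.405])))
```

```text
red (array([ 0.52483801, -0.14105264,  0.09277918]), np.float64(0.0011422317100412938)) [ 0.52666388 -0.13877179  0.0965    ] [ 0.52455633 -0.14093064  0.0965    ]
blue (array([0.53063296, 0.05595179, 0.09297191]), np.float64(0.00032107598189013586)) [0.53243225 0.05698923 0.0965    ] [0.53018467 0.05575946 0.0965    ]
[0.39720393 0.5212582  0.38386489] [0.45609862 0.46307526 0.4045407 ] [0.4092553  0.42329788 0.58355012]
[[-0.712  0.702 -0.   ]
 [ 0.702  0.712 -0.   ]
 [-0.    -0.    -1.   ]] [-0.47230825 -0.37693689  0.08516164]
```

Emit:
step_arm:
  steps: [1, -39.4, -31.7, 0, 0, 1, -39.4, -31.7, 0, 0, 1, -39.4, -31.7, 0, 0, 1, -39.4, -31.7, 0, 0, 1, -39.4, -31.7, 0, 0, 1, -39.4, -31.7, 0, 0, 1, -39.4, -31.7, 0, 0, 1, -39.4, -31.7, 0, 0, 1, -39.4, -31.7, 0, 0, 1, -39.4, -31.7, 0, 0, 1, -39.4, -31.7, 0, 0, 1, -39.4, -31.7, 0, 0]
  grip_force: 15

```text
time_s: 1.85
tool_pos: [0.526, -0.1412, 0.4051]
tool_rot: [180.0, 0.0, 135.5]
force: [0.0, 0.9, -0.5]
grip_width: 0.0868
grasp_force: 0.0
```

Emit:
step_arm:
  steps: [1, 0, 0, 30, 0, 1, 0, 0, 30, 0, 1, 0, 0, 0, 0, 1, 0, 0, 0, 0]

```text
time_s: 2.35
tool_pos: [0.5265, -0.1397, 0.346]
tool_rot: [179.9, 0.1, 135.5]
force: [0.0, 0.5, 0.5]
grip_width: 0.0872
grasp_force: 0.0
```

```bash
cat >> h.py <<'E'
from scipy.spatial.transform import Rotation as Ro
def shift(X,o=None):
    o=o or env.get_obs();T=Ro.from_euler("xyz",o["tool_rot"],degrees=True)
    return T.inv().apply(np.array(X)-o["tool_pos"])*1000
def proj(c,X):
    return cv2.projectPoints(np.array([X],float),cv2.Rodrigues(np.array(c["R"]))[0],np.array(c["t"],float),c["camera_matrix"],np.array(c["distortion"]))[0].ravel()
E
python3 - <<'E'
from h import *
w=env.read_camera("wrist");cv2.imwrite("pics/w1.png",w["image"][:,:,::-1]);print(proj(w,[.5255,-.14,.0965]),env.get_obs())
E
```

```text
[319.89731552 209.72520538] {'time_s': 2.4, 'qpos': array([ -8.76780211,   7.73954588,  22.70006946, 103.50860203,
        -3.20499908,  69.23027367,  60.33054296]), 'joint_velocities': array([ 0.11187664, -0.19545319,  0.04117565, -0.33590283, -0.00291617,
       -0.15939195,  0.07203696]), 'effort': array([ 2.38373817e-02, -3.39201772e+01,  1.70217555e+00, -2.92242908e+01,
        7.09461703e-03,  1.07677190e-01, -8.36127037e-04]), 'tool_pos': array([ 0.52662827, -0.13971497,  0.34635397]), 'tool_rot': array([1.79911116e+02, 1.14898310e-01, 1.35454210e+02]), 'force': array([0.08455767, 0.11273307, 0.35395917]), 'wrist_torque': array([ 0.02209978,  0.01184885, -0.0122472 ]), 'grasp_force': 0.0, 'grip_width': 0.08703133515349108}
```

View pics/w1.png

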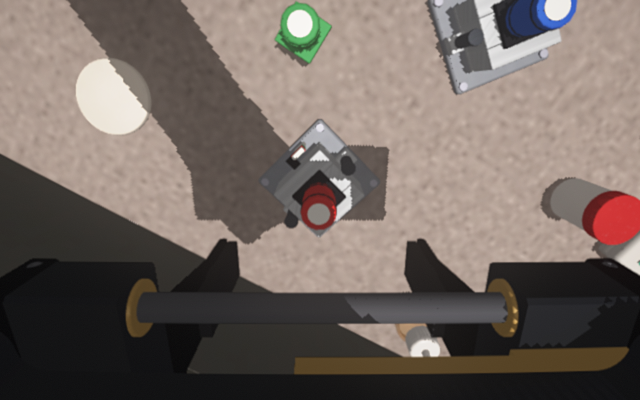

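Wrist view: the red knob's top is at (318.5,213), close to the predicted (320,210). It is centred between the fingers, and the area around it is clear. The blue knob's top is at (557,9).

Run:
```python
from h import *
w=env.read_camera("wrist");P=atz(w,(318.5,213),.0965);print(P,atz(w,(557,9),.0965));print(shift([P[0],P[1],.082+.164]))
```

```text
[ 0.52702674 -0.14256535  0.0965    ] [0.53483757 0.05210433 0.0965    ]
[ -2.07228736  -1.94746213 100.43203081]
```

Emit:
step_arm:
  steps: [1, -1.5, -1.5, 25, 0, 1, 0, 0, 25, 0, 1, 0, 0, 25, 0, 1, 0, 0, 15, 0, 1, 0, 0, 10, 0, 1, 0, 0, 0, 0, 1, 0, 0, 0, 0]
  grip_force: 8

```text
time_s: 3.32
tool_pos: [0.5265, -0.142, 0.2456]
tool_rot: [179.9, 0.1, 135.4]
force: [-0.1, 0.6, 0.1]
grip_width: 0.0871
grasp_force: 0.0
```

Emit:
step_arm:
  steps: [0, 0, 0, 0, 0, 0, 0, 0, 0, 0, 0, 0, 0, 0, 0, 0, 0, 0, 0, 0, 0, 0, 0, 0, 0, 0, 0, 0, 0, 0]
  grip_force: 8

```text
time_s: 4.08
tool_pos: [0.5261, -0.1418, 0.2447]
tool_rot: [-180.0, 0.0, 135.4]
force: [-0.2, 0.4, 0.2]
grip_width: 0.035
grasp_force: 0.0
```

Emit:
step_arm:
  steps: [0, 0, 0, 0, 0, 0, 0, 0, 0, 0, 0, 0, 0, 0, 0]
  grip_force: 8

```text
time_s: 4.45
tool_pos: [0.5261, -0.1418, 0.2447]
tool_rot: [180.0, -0.0, 135.4]
force: [0.5, 0.2, -0.5]
grip_width: 0.0256
grasp_force: 8.0
```

Emit:
step_arm:
  steps: [0, 0, 0, 0, 0, 0, 0, 0, 0, 0, 0, 0, 0, 0, 0, 0, 0, 0, 0, 0]
  grip_force: 30

```text
time_s: 4.95
tool_pos: [0.5261, -0.1418, 0.2448]
tool_rot: [180.0, 0.0, 135.4]
force: [0.5, -0.2, -0.2]
grip_width: 0.0252
grasp_force: 30.0
```

Emit:
step_arm:
  steps: [0, 0, 0, -1, 0, 0, 0, 0, -1, 0, 0, 0, 0, 0, 0]

```text
time_s: 5.32
tool_pos: [0.5261, -0.1418, 0.2469]
tool_rot: [180.0, 0.0, 135.4]
force: [-0.2, 0.4, -0.5]
grip_width: 0.0253
grasp_force: 30.0
```

Emit:
step_arm:
  steps: [0, 0, 0, -1, 0, 0, 0, 0, -1, 0, 0, 0, 0, 0, 0]

```text
time_s: 5.7
tool_pos: [0.5261, -0.1418, 0.2489]
tool_rot: [180.0, 0.0, 135.4]
force: [0.0, 0.7, -0.0]
grip_width: 0.0251
grasp_force: 30.0
```

Emit:
step_arm:
  steps: [0, 0, 0, -1, 0, 0, 0, 0, -1, 0, 0, 0, 0, 0, 0]

```text
time_s: 6.08
tool_pos: [0.5261, -0.1418, 0.2509]
tool_rot: [180.0, 0.0, 135.4]
force: [-0.2, -0.4, -0.5]
grip_width: 0.0253
grasp_force: 30.0
```

Emit:
step_arm:
  steps: [0, 0, 0, -1, 0, 0, 0, 0, -1, 0, 0, 0, 0, 0, 0]

```text
time_s: 6.45
tool_pos: [0.5261, -0.1419, 0.2529]
tool_rot: [180.0, 0.0, 135.4]
force: [-0.1, -0.3, -1.0]
grip_width: 0.0251
grasp_force: 30.0
```

Emit:
step_arm:
  steps: [0, 0, 0, -1, 0, 0, 0, 0, -1, 0, 0, 0, 0, 0, 0]

```text
time_s: 6.82
tool_pos: [0.5261, -0.1418, 0.2549]
tool_rot: [180.0, 0.0, 135.4]
force: [0.2, -0.3, -0.7]
grip_width: 0.025
grasp_force: 30.0
```

Run:
```python
from h import *
print([env.get_obs()["force"].round(2).tolist()])
w=env.read_camera("side");cv2.imwrite("pics/s2.png",cv2.resize(w["image"][100:200,210:310,::-1],None,fx=5,fy=5,interpolation=2))
```

```text
[[0.25, -0.25, -0.69]]
```

View pics/s2.png

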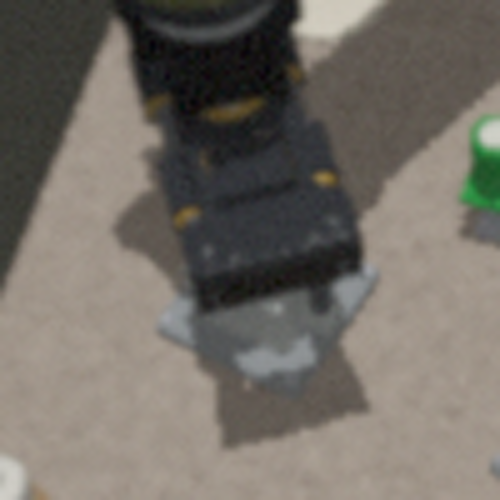

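At 10 mm of rise, past the 7 mm maximum play, there is no resistance, so the red plug is not caught. The side view shows the gripper hiding the knob and the cup still down. I'll keep drawing it out.

Emit:
step_arm:
  steps: [0, 0, 0, -2, 0, 0, 0, 0, -2, 0, 0, 0, 0, -2, 0, 0, 0, 0, 0, 0]

```text
time_s: 7.38
tool_pos: [0.5261, -0.1418, 0.261]
tool_rot: [180.0, 0.0, 135.4]
force: [0.2, 0.2, -0.7]
grip_width: 0.0254
grasp_force: 30.0
```

Emit:
step_arm:
  steps: [0, 0, 0, -5, 0, 0, 0, 0, -5, 0, 0, 0, 0, -5, 0, 0, 0, 0, -5, 0, 0, 0, 0, -5, 0, 0, 0, 0, -10, 0, 0, 0, 0, -10, 0, 0, 0, 0, -20, 0, 0, 0, 0, -25, 0, 0, 0, 0, -30, 0, 0, 0, 0, 0, 0]

```text
time_s: 8.75
tool_pos: [0.5268, -0.1422, 0.3838]
tool_rot: [179.8, 0.3, 135.4]
force: [0.5, 0.1, -0.7]
grip_width: 0.0252
grasp_force: 30.0
```

Run:
```python
from h import *
s=env.read_camera("side")
t=env.read_camera("top")
cv2.imwrite("pics/s3.png",np.vstack([cv2.resize(c["image"][y:y+100,x:x+200,::-1],None,fx=3,fy=3,interpolation=2) for c,x,y in[(s,200,70),(t,300,150)]]))
# tray from yellow mask at top view rim
for c,b in((t,(200,170,300,280)),(s,(340,160,460,265))):
    h=cv2.cvtColor(c["image"],cv2.COLOR_RGB2HSV);m=cv2.inRange(h,(20,150,80),(35,255,255));k=np.zeros_like(m);k[b[1]:b[3],b[0]:b[2]]=m[b[1]:b[3],b[0]:b[2]]
    r=cv2.minAreaRect(cv2.findNonZero(k));print(r,[atz(c,p,.03).round(3) for p in cv2.boxPoints(r)],atz(c,r[0],.03))
print(shift([.505,.23,.38]))
```

```text
((252.1511993408203, 224.36248779296875), (64.44962310791016, 47.54889678955078), 88.8982925415039) [array([0.589, 0.297, 0.03 ]), array([0.588, 0.169, 0.03 ]), array([0.417, 0.167, 0.03 ]), array([0.417, 0.293, 0.03 ])] [0.50167962 0.23108868 0.03      ]
((403.760986328125, 214.35121154785156), (57.27128982543945, 73.61455535888672), 24.77513885498047) [array([0.605, 0.172, 0.03 ]), array([0.411, 0.161, 0.03 ]), array([0.413, 0.298, 0.03 ]), array([0.602, 0.298, 0.03 ])] [0.51153154 0.23301104 0.03      ]
[275.78848561 250.21299016   0.76493448]
```

View pics/s3.png

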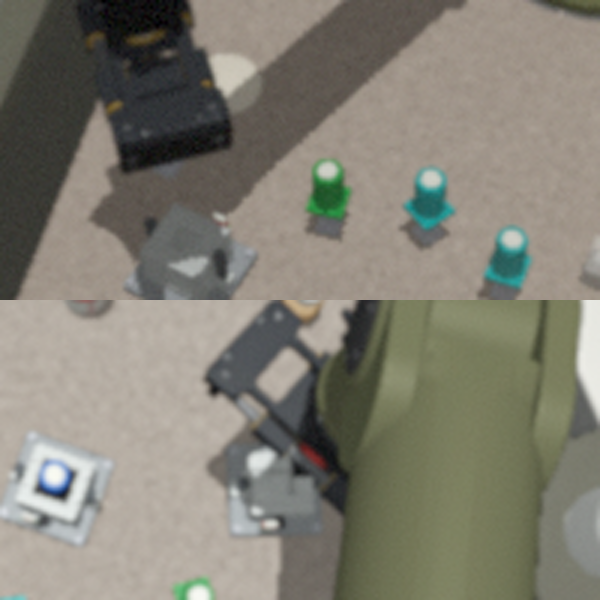

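The top and side crops show red in the jaws and its cup empty, and the blue cup untouched. Now to the tray.

Emit:
step_arm:
  steps: [0, 15, 11, 0, 0, 0, 30, 22, 0, 0, 0, 35, 25, 0, 0, 0, 35, 25, 0, 0, 0, 35, 25, 0, 0, 0, 35, 25, 0, 0, 0, 35, 25, 0, 0, 0, 35, 25, 0, 0, 0, 30, 22, 0, 0, 0, 20, 16.5, 0, 0, 0, 0, 0, 0, 0, 0, 0, 0, 0, 0]

```text
time_s: 10.35
tool_pos: [0.4643, 0.2288, 0.3798]
tool_rot: [-179.9, 0.0, 135.4]
force: [-0.5, -0.8, -0.6]
grip_width: 0.0255
grasp_force: 30.0
```

Emit:
step_arm:
  steps: [0, 0, 0, 30, 0, 0, 0, 0, 30, 0, 0, 0, 0, 30, 0, 0, 0, 0, 25, 0, 0, 0, 0, 15, 0, 0, 0, 0, 10, 0, 0, 0, 0, 5, 0, 0, 0, 0, 0, 0]

```text
time_s: 11.35
tool_pos: [0.4644, 0.23, 0.236]
tool_rot: [180.0, 0.0, 135.4]
force: [-0.9, 0.1, -0.4]
grip_width: 0.0252
grasp_force: 30.0
```

Emit:
step_arm:
  steps: [0, 0, 0, 1, 0, 0, 0, 0, 1, 0, 0, 0, 0, 0, 0]

```text
time_s: 11.72
tool_pos: [0.4643, 0.2301, 0.234]
tool_rot: [180.0, 0.0, 135.4]
force: [0.3, -0.5, -0.7]
grip_width: 0.0251
grasp_force: 30.0
```

Emit:
step_arm:
  steps: [0.4, 0, 0, 0, 0, 0.6, 0, 0, 0, 0, 1, 0, 0, 0, 0, 1, 0, 0, 0, 0, 1, 0, 0, 0, 0, 1, 0, 0, 0, 0, 1, 0, 0, 0, 0]

```text
time_s: 12.6
tool_pos: [0.4642, 0.23, 0.2338]
tool_rot: [180.0, 0.0, 135.4]
force: [0.0, 0.1, -0.5]
grip_width: 0.0839
grasp_force: 0.0
```

Emit:
step_arm:
  steps: [1, 0, 0, -10, 0, 1, 0, 0, -25, 0, 1, 0, 0, -35, 0, 1, 0, 0, -35, 0, 1, 0, 0, 0, 0, 1, 0, 0, 0, 0]

```text
time_s: 13.35
tool_pos: [0.464, 0.2299, 0.3387]
tool_rot: [-180.0, -0.0, 135.4]
force: [-0.6, -0.7, -0.2]
grip_width: 0.0872
grasp_force: 0.0
```

Run:
```python
from h import *
s=env.read_camera("wrist");cv2.imwrite("pics/w4.png",s["image"][:,:,::-1])
print(shift([.5325,.0545,.346]))
```

```text
[-171.93221903  -76.72308518   -7.89157926]
```

View pics/w4.png

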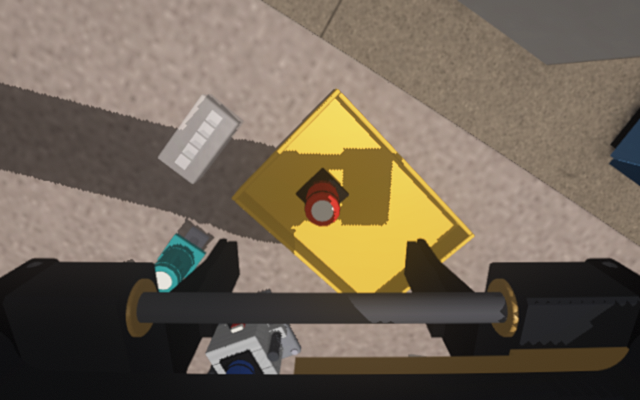

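The red plug stands upright in the tray, knob top at (322,210). Now over the blue plug.

Emit:
step_arm:
  steps: [1, -22, -10, -2, 0, 1, -30, -13, -2, 0, 1, -30, -14, -2, 0, 1, -30, -14, -2, 0, 1, -30, -13, 0, 0, 1, -30, -13, 0, 0, 1, 0, 0, 0, 0, 1, 0, 0, 0, 0, 1, 0, 0, 0, 0]
  grip_force: 8

```text
time_s: 14.52
tool_pos: [0.5323, 0.0558, 0.3463]
tool_rot: [-180.0, -0.0, 135.6]
force: [0.0, -0.7, -0.2]
grip_width: 0.0871
grasp_force: 0.0
```

Run:
```python
from h import *
s=env.read_camera("wrist");cv2.imwrite("pics/w5.png",s["image"][:,:,::-1])
print(proj(s,[.5325,.0545,.0965]),shift([.5325,.0545,.246]))
```

```text
[320.61805794 212.29495135] [ -0.99585895  -0.72595349 100.46128218]
```

View pics/w5.png

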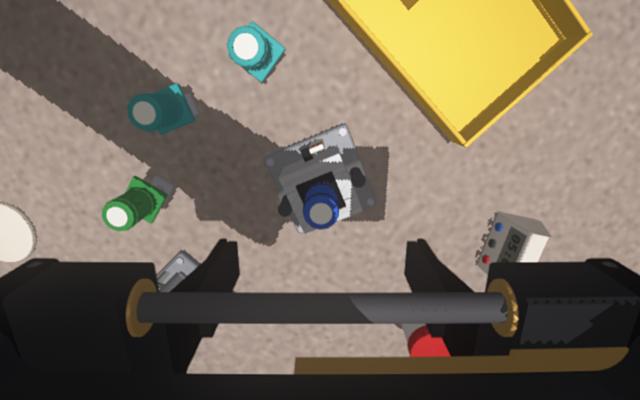

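The blue knob's top is at (321,213), predicted (320.6,212.3), so the estimate holds.

Emit:
step_arm:
  steps: [1, -1, -0.7, 25, 0, 1, 0, 0, 25, 0, 1, 0, 0, 25, 0, 1, 0, 0, 15, 0, 1, 0, 0, 10, 0, 1, 0, 0, 0, 0, 1, 0, 0, 0, 0]
  grip_force: 8

```text
time_s: 15.45
tool_pos: [0.5334, 0.0534, 0.2476]
tool_rot: [179.9, 0.0, 135.4]
force: [-1.2, 0.9, 0.7]
grip_width: 0.0867
grasp_force: 0.0
```

Emit:
step_arm:
  steps: [0, 0, 0, 0, 0, 0, 0, 0, 0, 0, 0, 0, 0, 0, 0, 0, 0, 0, 0, 0, 0, 0, 0, 0, 0, 0, 0, 0, 0, 0, 0, 0, 0, 0, 0, 0, 0, 0, 0, 0, 0, 0, 0, 0, 0]
  grip_force: 8

```text
time_s: 16.58
tool_pos: [0.5329, 0.0533, 0.2468]
tool_rot: [180.0, -0.0, 135.4]
force: [0.1, -0.0, 0.4]
grip_width: 0.0257
grasp_force: 8.0
```

Emit:
step_arm:
  steps: [0, 0, 0, 0, 0, 0, 0, 0, 0, 0, 0, 0, 0, 0, 0, 0, 0, 0, 0, 0]
  grip_force: 30

```text
time_s: 17.08
tool_pos: [0.5329, 0.0533, 0.2468]
tool_rot: [180.0, 0.0, 135.4]
force: [1.5, -0.6, -0.1]
grip_width: 0.0254
grasp_force: 30.0
```

Emit:
step_arm:
  steps: [0, 0, 0, -1, 0, 0, 0, 0, -0.5, 0, 0, 0, 0, 0, 0]

```text
time_s: 17.45
tool_pos: [0.533, 0.0533, 0.2483]
tool_rot: [180.0, 0.0, 135.4]
force: [-0.5, 0.4, -0.8]
grip_width: 0.0252
grasp_force: 30.0
```

Emit:
step_arm:
  steps: [0, 0, 0, -1, 0, 0, 0, 0, -0.5, 0, 0, 0, 0, 0, 0]

```text
time_s: 17.82
tool_pos: [0.533, 0.0533, 0.2499]
tool_rot: [180.0, 0.0, 135.4]
force: [0.4, 0.2, -0.7]
grip_width: 0.0253
grasp_force: 30.0
```

Emit:
step_arm:
  steps: [0, 0, 0, -1, 0, 0, 0, 0, 0, 0]

```text
time_s: 18.08
tool_pos: [0.533, 0.0533, 0.2509]
tool_rot: [180.0, 0.0, 135.4]
force: [0.1, -0.7, -0.7]
grip_width: 0.0254
grasp_force: 30.0
```

Emit:
step_arm:
  steps: [0, 0, 0, -1, 0, 0, 0, 0, 0, 0]

```text
time_s: 18.32
tool_pos: [0.533, 0.0533, 0.2519]
tool_rot: [180.0, 0.0, 135.4]
force: [0.2, -0.2, -1.1]
grip_width: 0.0252
grasp_force: 30.0
```

Emit:
step_arm:
  steps: [0, 0, 0, -1, 0, 0, 0, 0, 0, 0]

```text
time_s: 18.58
tool_pos: [0.533, 0.0533, 0.2529]
tool_rot: [180.0, 0.0, 135.4]
force: [-0.2, -0.0, -0.2]
grip_width: 0.0255
grasp_force: 30.0
```

Emit:
step_arm:
  steps: [0, 0, 0, -1, 0, 0, 0, 0, 0, 0]

```text
time_s: 18.82
tool_pos: [0.533, 0.0533, 0.2539]
tool_rot: [180.0, 0.0, 135.4]
force: [0.7, 0.2, -0.9]
grip_width: 0.0253
grasp_force: 30.0
```

Emit:
step_arm:
  steps: [0, 0, 0, -1, 0, 0, 0, 0, 0, 0]

```text
time_s: 19.08
tool_pos: [0.533, 0.0533, 0.2549]
tool_rot: [180.0, 0.0, 135.4]
force: [-0.3, -1.0, -0.1]
grip_width: 0.0254
grasp_force: 30.0
```

Emit:
step_arm:
  steps: [0, 0, 0, -1, 0, 0, 0, 0, 0, 0]

```text
time_s: 19.32
tool_pos: [0.533, 0.0533, 0.2559]
tool_rot: [180.0, 0.0, 135.4]
force: [0.2, -1.0, 0.1]
grip_width: 0.0249
grasp_force: 30.0
```

Emit:
step_arm:
  steps: [0, 0, 0, -1, 0, 0, 0, 0, 0, 0]

```text
time_s: 19.58
tool_pos: [0.533, 0.0533, 0.2569]
tool_rot: [180.0, 0.0, 135.4]
force: [-0.3, -0.1, -0.9]
grip_width: 0.025
grasp_force: 30.0
```

Emit:
step_arm:
  steps: [0, 0, 0, -1, 0, 0, 0, 0, 0, 0]

```text
time_s: 19.82
tool_pos: [0.533, 0.0533, 0.2579]
tool_rot: [180.0, 0.0, 135.4]
force: [-0.0, 0.4, -1.2]
grip_width: 0.0255
grasp_force: 30.0
```

No load at 11 mm of rise, so the blue plug isn't caught either. I'll draw it out slowly, watching the force.

Emit:
step_arm:
  steps: [0, 0, 0, -1, 0, 0, 0, 0, -1, 0, 0, 0, 0, -1, 0, 0, 0, 0, 0, 0]

```text
time_s: 20.32
tool_pos: [0.533, 0.0532, 0.2609]
tool_rot: [180.0, 0.0, 135.4]
force: [-0.4, -0.7, -0.8]
grip_width: 0.0251
grasp_force: 30.0
```

Emit:
step_arm:
  steps: [0, 0, 0, -2, 0, 0, 0, 0, -2, 0, 0, 0, 0, -2, 0, 0, 0, 0, 0, 0]

```text
time_s: 20.82
tool_pos: [0.5331, 0.0533, 0.267]
tool_rot: [180.0, 0.0, 135.4]
force: [-0.3, -0.5, -0.3]
grip_width: 0.0255
grasp_force: 30.0
```

Emit:
step_arm:
  steps: [0, 0, 0, -5, 0, 0, 0, 0, -5, 0, 0, 0, 0, -5, 0, 0, 0, 0, -5, 0, 0, 0, 0, -5, 0, 0, 0, 0, -10, 0, 0, 0, 0, -20, 0, 0, 0, 0, -25, 0, 0, 0, 0, -25, 0, 0, 0, 0, 0, 0, 0, 0, 0, 0, 0]

```text
time_s: 22.2
tool_pos: [0.5326, 0.0532, 0.3711]
tool_rot: [-180.0, -0.0, 135.4]
force: [0.1, -0.4, -1.2]
grip_width: 0.0252
grasp_force: 30.0
```

Run:
```python
from h import *
s=env.read_camera("side")
t=env.read_camera("top")
cv2.imwrite("pics/s6.png",np.vstack([cv2.resize(c["image"][y:y+100,x:x+200,::-1],None,fx=3,fy=3,interpolation=2) for c,x,y in[(s,230,120),(t,220,150)]]))
print(shift([.555,.23,.38]))
```

```text
[108.02207258 141.6901729   -9.60384893]
```

View pics/s6.png

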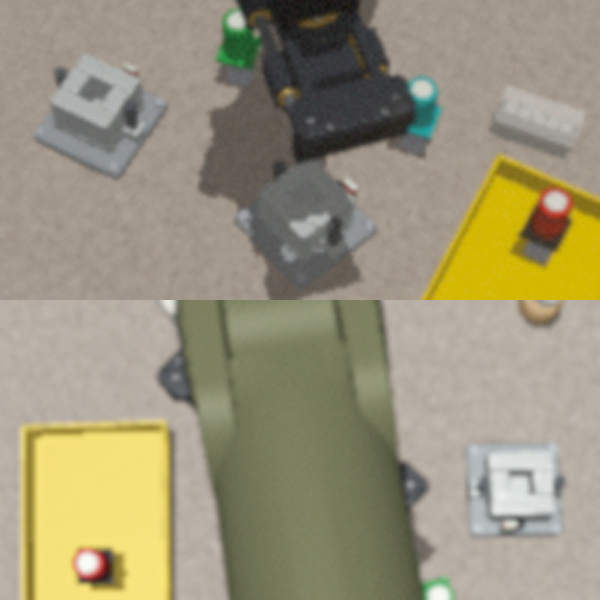

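Red stands in the tray at side crop (552,205), both cups are empty, and blue is held in the jaws (width 25 mm, under the gripper).

Emit:
step_arm:
  steps: [0, 10, 14, -5, 0, 0, 20, 26, -5, 0, 0, 20, 26, 0, 0, 0, 20, 26, 0, 0, 0, 20, 26, 0, 0, 0, 18, 24, 0, 0, 0, 0, 0, 0, 0, 0, 0, 0, 0, 0]

```text
time_s: 23.3
tool_pos: [0.5555, 0.2303, 0.3814]
tool_rot: [-179.9, 0.0, 135.5]
force: [-0.2, -0.2, -0.9]
grip_width: 0.0255
grasp_force: 30.0
```

Emit:
step_arm:
  steps: [0, 0, 0, 30, 0, 0, 0, 0, 30, 0, 0, 0, 0, 30, 0, 0, 0, 0, 25, 0, 0, 0, 0, 13, 0, 0, 0, 0, 10, 0, 0, 0, 0, 4, 0, 0, 0, 0, 0, 0]

```text
time_s: 24.3
tool_pos: [0.5558, 0.2303, 0.2402]
tool_rot: [180.0, 0.0, 135.4]
force: [0.6, -0.0, -0.5]
grip_width: 0.0251
grasp_force: 30.0
```

Emit:
step_arm:
  steps: [0, 0, 0, 2, 0, 0, 0, 0, 2, 0, 0, 0, 0, 0, 0]

```text
time_s: 24.68
tool_pos: [0.5556, 0.2302, 0.2358]
tool_rot: [-180.0, 0.0, 135.4]
force: [1.2, 0.6, 0.3]
grip_width: 0.0253
grasp_force: 30.0
```

Emit:
step_arm:
  steps: [0.4, 0, 0, 0, 0, 0.6, 0, 0, 0, 0, 1, 0, 0, 0, 0, 1, 0, 0, 0, 0, 1, 0, 0, 0, 0, 1, 0, 0, 0, 0, 1, 0, 0, 0, 0]

```text
time_s: 25.55
tool_pos: [0.5556, 0.2302, 0.2358]
tool_rot: [180.0, 0.0, 135.4]
force: [-0.4, -0.5, 0.1]
grip_width: 0.0836
grasp_force: 0.0
```

Emit:
step_arm:
  steps: [1, 0, 0, -10, 0, 1, 0, 0, -25, 0, 1, 0, 0, -35, 0, 1, 0, 0, -35, 0, 1, 0, 0, 0, 0, 1, 0, 0, 0, 0, 1, 0, 0, 0, 0]

```text
time_s: 26.42
tool_pos: [0.5552, 0.23, 0.3395]
tool_rot: [-179.9, -0.0, 135.4]
force: [0.2, -0.0, -0.9]
grip_width: 0.0869
grasp_force: 0.0
```

Run:
```python
from h import *
s=env.read_camera("wrist");cv2.imwrite("pics/w7.png",s["image"][:,:,::-1])
```

```text
(no output)
```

View pics/w7.png

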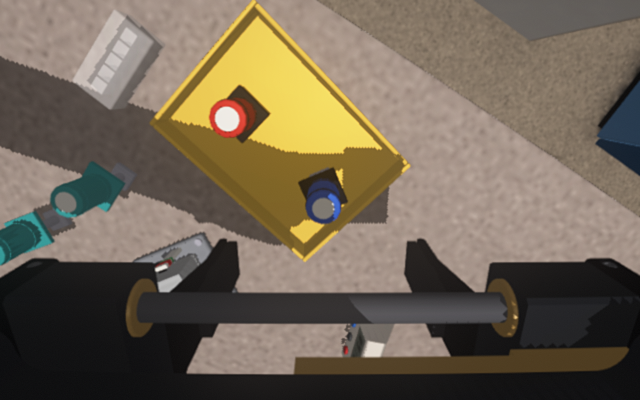

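Both plugs stand in the tray, red at (228,118) and blue at (323,205), and the gripper is clear.

```bash
python3 -c "
from cell import env
print(env.sign_off())"
```

```text
the job is handed in; nothing more can be done
None
```

Neither plug was held: red and then blue pulled straight out of its cup with only about 1 N on the wrist, so both now stand in the yellow tray and the job is handed in (no verdict was returned).

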